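Raise a gear reducer's inspection cover to the mark and hold it

TASK

Open the gear reducer for inspection: draw the red-knobbed locking bolt fully back towards the reducer's front, then take the black tab and swing the grey cover up until its yellow pointer lines up with the red mark on the quadrant. Finish holding the cover still at the mark with the gripper on the tab, since it falls shut if let go; leave the bolt drawn, the red mark where it is set, and the loose parts and tools on the bench and on the reducer undisturbed.

Things in the scene. Friction and masses are not known exactly. Their poses are not given: they have to be found in the camera images.
- reducer: green gear reducer fixed to the bench, 112 mm high; origin on the bench, x from its front ledge (robot side) to its hinge side, y to its left, z up. Housing x -165..110, y -110..110 mm; front ledge x -165..-90, cover behind it. Shaft stub on the left to y 162 mm, 58 mm up. Upright aluminium quadrant plate at y -122 mm, rising to 270 mm above the bench.
- hinge_line (a point): middle of the cover's hinge line, at reducer (90, 0, 115) mm. The hinge runs along the reducer's y axis; axes as the reducer's.
- cover (a joint): angle of the grey cover about the hinge line, rad: 0 = shut and level, grows as its front edge (robot side) rises, stops at 1.5. Steel plate 6 mm thick, 180 mm from hinge to front edge, 200 mm wide, 0.4 to 0.8 kg; the hinge is nearly frictionless: the cover falls shut when let go.
- tab_grip (a point): where to grip the cover's black upright tab: 14 mm thick (y), 36 mm long (x), 54 mm high, rounded top, flat sides. Point 35 mm above its foot, mid-thickness, at reducer y -25 mm, 155 mm from the hinge line, 153 mm above the bench when shut; turns with the cover, axes as the reducer's when shut. Gripped by its flat sides the tab can pivot between the fingers as the cover swings.
- bolt (a joint): travel of the steel locking bolt in m: 0 = locked, grows as the bolt is drawn towards the reducer's front (its -x), stops at 0.040 = fully drawn. Its nose (18 mm wide) lies over the cover's front edge and blocks it until about 0.032. It slides with about 2 N of friction and stays where it is left.
- bolt_knob (a point): where to grip the bolt's red knob: upright round post 14 mm thick with an 18 mm cap, 8 mm high, on top. Point on its axis 158 mm above the bench, 30 mm above the bolt's bar, 20 mm below the cap's top; at reducer (-117, 70) mm when locked, moves with the bolt. A bridge 134 mm high crosses the bar 20 mm from the locked knob, towards the cover. Axes as the reducer's.
- mark (a joint): where the red mark is clamped on the quadrant, in rad: the cover angle at which the cover's yellow pointer stands at the red mark (same zero and sense as joint cover). It differs each time and stays put.
- mark_tip (a point): the red mark's outer end: red radial bar 5 mm thick on the quadrant plate at the reducer's right side, this point is 172 mm from the hinge line at reducer y = -122 mm. Its x axis lies along the bar and points at the hinge line.
- pointer (a point): tip of the yellow pointer on the right edge of the cover, 145 mm from the hinge line at y = -112 mm, turns with the cover. Its x axis lies in the cover's plane and points to the hinge line.
- plug: brass drain plug, 22 mm across, 18 mm high, standing on the reducer's front ledge near its right end. Origin under its middle. Bystander: leave alone.
- hexkey: black L-shaped hex key, bar 8 mm thick, legs 140 and 35 mm, lying flat in front of the reducer. Origin at the middle of the long leg, on the table. Bystander: leave alone.
- screw1: socket-head screw standing on its 18 mm wide head, 40 mm high, left of the reducer. Origin under its middle. Bystander: leave alone.
- screw2: second such screw, the same size, left of the reducer. Origin under its middle. Bystander: leave alone.
- flange: square dark steel pump flange 75 x 75 x 20 mm with a shaft stub, 62 mm high in all, right of the reducer. Origin under its middle. Bystander: leave alone.
- wrench: steel wrench lying on the bench to the left, about 180 mm long. Origin under its middle. Bystander: leave alone.
- pliers: pliers with blue and yellow grips lying on the bench to the right, about 190 mm long, 18 mm high. Origin near the rivet, on the table. Bystander: leave alone.

How it is judged:
On the way:
1. the bolt is drawn fully back while the cover is still shut (value of joint bolt above 0.034 m and value of joint cover below 0.08 rad), for 0.2 s.
At the end, for the whole second after the job is handed in: The cover stands within 0.07 rad (4 degrees) of the red mark and is still (under 0.1 rad/s), the fingers hold it by the tab (more than 0.5 N of contact, grasp point within 45 mm of the tab's grip point), the bolt is still drawn (more than 34 of 40 mm) and the mark has not been shifted (8 mm) (angle between the x axis of pointer and the x axis of mark_tip, either way round below 0.07 rad and value of joint cover above 0.35 rad and velocity of joint cover between -0.1 and 0.1 rad/s and contact force between the fingers and cover above 0.5 N and distance between the grasp point and tab_grip below 0.045 m and value of joint bolt above 0.034 m and distance of mark_tip from where it was at the start of the episode below 0.008 m); the arm keeps its last pose, push and grip.
It fails at once if a loose part or tool is shifted by more than 25 mm (distance of any of plug, hexkey, screw1, screw2, flange, wrench, pliers from where it was at the start of the episode above 0.025 m).
It fails at once if the red mark is shifted by more than 10 mm (distance of mark_tip from where it was at the start of the episode above 0.01 m).
It also fails if it takes over 45 s, if anything falls off the work surface, if the arm or the gripper's body presses on something with over 40 N, if the wrist force passes 120 N, or if a joint passes its speed limit or range.

ROBOT

A 6-joint arm with a two-finger parallel gripper is mounted at the origin on the work surface. World frame = base frame: x ahead of the robot, y to its left, z up, the work surface at z = 0. Lengths are in m, angles in rad, forces in N, time in s.
With the tool pointing down it reaches from about 0.4 to 0.825 m from the base axis. Payload 7 kg.
Tool frame: the origin (TCP) lies at the very end of the fingers, on their centre line; the grasp point (between the pads) lies 19 mm behind it; z points along the fingers, y is the direction in which the jaws open and shut (so a half turn about z gives the same grasp; the last joint's range is limited). The gripper opens to 85 mm and grips with 20 to 120 N. Pads are 22 mm wide; open, the fingers measure 114 mm over their backs; the gripper's body (76 mm by 85 mm) begins 54 mm behind the grasp point. The pads swing forward as they close: fully open they stand 13 mm farther back than shut.
Start: joints at [-1.027, 0.359, 0.012, 0, -1.224, -0.288], TCP at [0.171, -0.653, 0.196] pointing down, gripper open.
Joint ranges: [-3.07, 3.07], [-1.43, 2.12], [-1.02, 1.25], [-3.03, 1.67], [-3.05, -0], [-3.03, 3.03]. Speed limits (rad/s): [2.39, 2.39, 3.01, 3.14, 3.14, 3.14].

INTERFACE

Orientations are given as a rotation vector (axis times angle).
In Python, from station import get_obs, read_camera, calibration, hand_in gives the robot as it stands.
- The arm moves only by the shell command python3 -m pendant 'ROWS' [OPENING]. ROWS is a JSON object of lists of equal length, an entry for each row: "dp": the shift along the tool's x, y, z in m, a list of three; "angular": the turn, a rotation vector about the tool's x, y, z in rad, a list of three. A call has 1 to 5 rows; each row is the pose to reach, as a shift and turn from the pose measured when the call began, along the tool's axes at that moment; what a row does not reach only later rows make up. A row lasts 1/12 s, in which the tool goes at most 41.7 mm and 7.16 degrees, less where a joint would pass 70% of its speed; a pose out of reach is approached as far as the arm can. A call with a gripper value outside its range is refused whole. OPENING is the opening, from 0 (shut) to 1 (fully open), set as the call begins (- or left out, the last holds). The fingers move at their own pace and stop on an object; the grip force is fixed at half the most. Time passes only in rows, so rows that repeat a pose let the fingers close. It gives the time, the measured TCP pose, the force and the opening at its end, in the units of the state.
- get_obs(): the state, without advancing time (a new reading comes with each control period).
- read_camera(name): name is "side" or "top" or "wrist"; returns (picture, depth): 480x640x3 uint8, blue, green, red; 480x640 float32, m along the optical axis (not along the pixel's ray), 0 where there is no reading.
- calibration(name): a dict with "fx", "fy", "cx", "cy" (pixels), "k1" (the pictures are not rectified: a ray, as slopes to the right and down, at radius r is drawn at 1 + k1 r^2 times it, then the intrinsics apply), "eye" and "rotation" of the camera in the world. Camera axes: x right, y up, looking along -z (the intrinsics and any distortion apply to the point x, -y, -z); pixel columns grow to the right and rows downward; lengths in m; the calibration is good to about 2 mm. A picture is of the moment at which its call begins: read the wrist's pose just before it. calibration takes no time and is no camera call; for the wrist camera it gives the pose at the moment of the call.
- hand_in(): hands the job in, once; it reports no verdict.
The state is a dict: "clock": time; "joint_positions": joint angles; "qd": joint speeds; "joint_efforts": joint torques, N m; "tool_pos": TCP position; "orientation": TCP orientation; "contact_force": force on the tool from outside, world axes, zero at the start; "moment": the same for the moment, N m; "gripper_width": finger opening in m.
Only numpy, scipy, OpenCV 4.12 (cv2) and the standard library are available. Lean on these libraries where they do the work, as an engineer would, in place of code of your own. Each camera call takes 0.05 s, during which the arm holds its last target. There are 200 camera calls.

## Working session

There is one attempt and no reset: what is moved stays moved. The work goes in short steps, Python scripts to look and compute and a shell command to move; the robot and the scene stay as the last step left them, time stands still between calls to the robot, and variables do not carry over. Pictures are saved under pics/ and viewed, about 8 in all and at most 12, crops included, and the job is handed in when it is done.

```bash
mkdir -p pics; ls; python3 - <<'E'
from station import *
import cv2,numpy as np
print(get_obs())
for n in("top","side"):
    c=calibration(n);print(n,c)
    p,d=read_camera(n);cv2.imwrite(f"pics/{n}0.png",p);np.save(f"pics/{n}0.npy",d)
E
```

```text
pics
{'clock': 0.0, 'joint_positions': array([-1.02692348e+00,  3.59397927e-01,  1.10558499e-02, -3.26245973e-04,
       -1.22411175e+00, -2.88093585e-01]), 'qd': array([0.00073105, 0.00034387, 0.00125203, 0.00022361, 0.00120942,
       0.00142112]), 'joint_efforts': array([ 9.36444994e-04, -5.83324492e+01,  2.93429321e+01,  6.93701863e+00,
       -5.94201498e-03, -8.44400262e-06]), 'tool_pos': array([ 0.17059176, -0.65252552,  0.1950596 ]), 'orientation': array([ 4.00459947e-01, -3.11557128e+00, -2.57594185e-03]), 'contact_force': array([ 0.616286  , -1.169232  , -0.53201347]), 'moment': array([ 0.01649683, -0.00895108, -0.04902708]), 'gripper_width': 0.08549744953611366}
top {'fx': 603.3052515396575, 'fy': 603.3052515396575, 'cx': 322.854003176173, 'cy': 246.4127759121932, 'k1': -0.07642438520683857, 'eye': array([0.44971264, 0.00785584, 1.39645345]), 'rotation': array([ 0.02924356, -0.03913474, -1.55434408])}
side {'fx': 499.12046904499124, 'fy': 499.12046904499124, 'cx': 320.0560890998995, 'cy': 245.84713558471947, 'k1': -0.020468277206144917, 'eye': array([0.02111449, 0.56577591, 0.97136681]), 'rotation': array([ 0.32540008, -0.84172188, -2.24215441])}
```

View pics/top0.png

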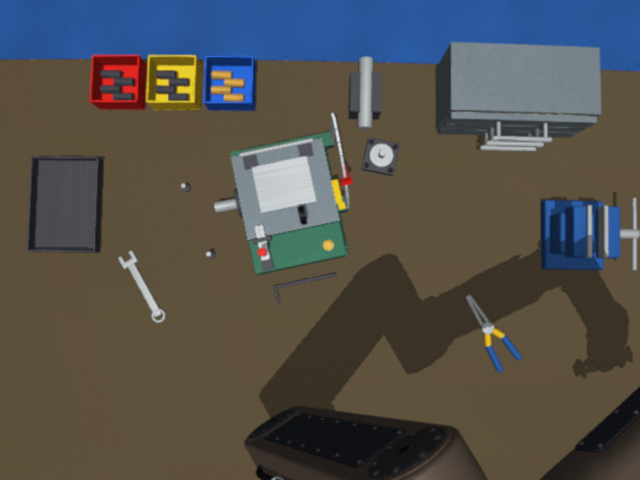

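View pics/side0.png

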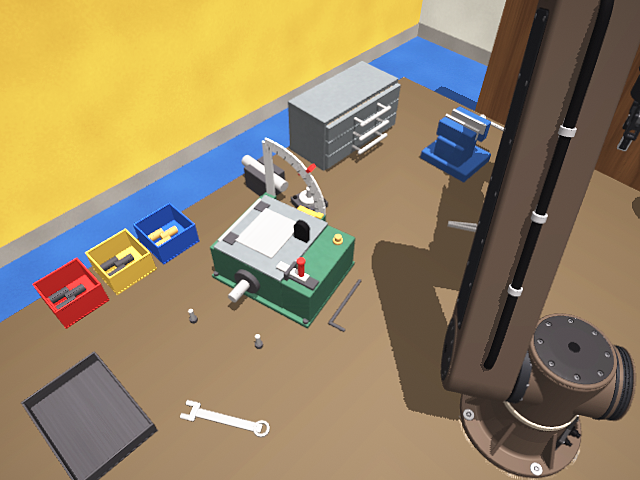

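The top view shows the knob at (262,252), the tab at (302,213), the red mark at (347,181), the pointer at (340,195) and the plug at (328,245). In the side view the knob is at (300,267), the tab at (301,230) and the mark at (311,169).

```bash
cat > h.py <<'E'
import numpy as np,cv2
from scipy.spatial.transform import Rotation as R
from station import *
def rays(c,uv):
    uv=np.atleast_2d(np.float64(uv))
    K=np.array([[c['fx'],0,c['cx']],[0,c['fy'],c['cy']],[0,0,1]])
    n=cv2.undistortPoints(uv[:,None],K,np.array([c['k1'],0,0,0,0.]))[:,0]
    d=np.c_[n[:,0],-n[:,1],-np.ones(len(n))]
    return R.from_rotvec(c['rotation']).apply(d)   # unit depth
def tri(cs,uvs):
    A=np.zeros((3,3));b=np.zeros(3);L=[]
    for c,uv in zip(cs,uvs):
        d=rays(c,uv)[0];d/=np.linalg.norm(d);P=np.eye(3)-np.outer(d,d);A+=P;b+=P@c['eye'];L.append((P,c['eye']))
    x=np.linalg.solve(A,b);return x,[np.linalg.norm(P@(x-e)) for P,e in L]
def masks(p):
    h=cv2.cvtColor(p,cv2.COLOR_BGR2HSV).astype(int);H,S,V=h[...,0],h[...,1],h[...,2]
    return dict(red=((H<8)|(H>172))&(S>150)&(V>80),yel=(abs(H-26)<7)&(S>150)&(V>100),blk=(V<45),green=(abs(H-70)<20)&(S>80))
def blobs(m,box,mina=8):
    x0,y0,x1,y1=box;q=np.zeros(m.shape,np.uint8);q[y0:y1,x0:x1]=m[y0:y1,x0:x1]
    n,l,s,c=cv2.connectedComponentsWithStats(q)
    return [(s[i].tolist(),c[i].round(2).tolist(),i) for i in range(1,n) if s[i][4]>=mina],l
E
python3 - <<'E'
from h import *
for n,box in(("top",(225,105,365,280)),("side",(205,130,360,330))):
    p=cv2.imread(f"pics/{n}0.png");m=masks(p)
    for k in("red","yel","blk"):
        print(n,k,[b[:2] for b in blobs(m[k],box)[0]])
c=calibration("top");d=np.load("pics/top0.npy")
v,u=np.mgrid[0:480,0:640];uv=np.c_[u.ravel(),v.ravel()]
P=c['eye']+rays(c,uv)*d.reshape(-1,1)
x=P.reshape(480,640,3);ok=(x[...,2]>.10)&(x[...,2]<.135)&(d>0)
ok[:, :225]=0;ok[:,360:]=0;ok[:100]=0;ok[285:]=0
q=cv2.morphologyEx(ok.astype(np.uint8),cv2.MORPH_OPEN,np.ones((11,11)))
pts=x[q>0];print(len(pts),np.median(pts[:,2]))
print(cv2.minAreaRect((pts[:,:2]*1000).astype(np.float32)))
print(x[205,320],x[240,300],x[300,400])
a,b=[cv2.resize(cv2.imread(f"pics/{n}0.png")[y0:y1,x0:x1],None,fx=4,fy=4,interpolation=cv2.INTER_CUBIC)for n,x0,y0,x1,y1 in(("top",255,165,355,290),("side",240,155,340,280))]
cv2.imwrite("pics/crop.png",np.hstack([a,b]))
E
```

```text
top red [([340, 166, 13, 20, 115], [346.14, 179.03]), ([258, 248, 8, 8, 51], [261.61, 251.69])]
top yel [([332, 179, 13, 30, 211], [337.75, 193.37]), ([324, 241, 9, 9, 57], [328.07, 244.77])]
top blk [([350, 112, 7, 6, 42], [353.0, 114.5]), ([299, 206, 5, 7, 31], [301.1, 209.19]), ([301, 216, 5, 8, 35], [303.03, 219.43])]
side red [([306, 163, 10, 10, 56], [310.66, 167.75]), ([297, 257, 8, 20, 121], [300.59, 266.0])]
side yel [([205, 130, 11, 6, 41], [208.66, 131.71]), ([315, 215, 8, 4, 11], [319.0, 216.64])]
side blk [([245, 170, 21, 26, 68], [256.21, 182.19]), ([276, 189, 4, 6, 15], [276.93, 191.8]), ([293, 196, 4, 3, 9], [294.67, 196.89]), ([292, 201, 6, 7, 13], [294.46, 204.15]), ([294, 221, 15, 22, 259], [301.27, 230.93]), ([237, 278, 14, 13, 26], [245.88, 282.15])]
10921 0.11799646496315463
((599.6221923828125, 70.36406707763672), (270.60723876953125, 215.09844970703125), 12.538466453552246)
[0.59395096 0.00772159 0.11574019] [0.51856714 0.0490311  0.1151572 ] [ 0.38950813 -0.18108615 -0.00083222]
```

View pics/crop.png

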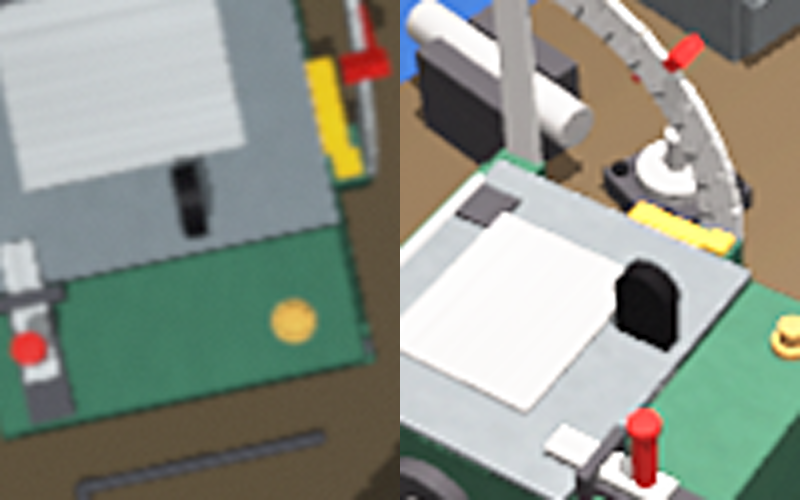

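```bash
cat >> h.py <<'E'
yaw=np.radians(12.54);O=np.array([.6265,.0763,0.])
Rr=R.from_euler('z',yaw)
w2r=lambda p:Rr.inv().apply(np.asarray(p)-O)
r2w=lambda p:Rr.apply(p)+O
def onplane(c,uv,axis,val):  # reducer-frame plane
    e=w2r(c['eye']);d=Rr.inv().apply(rays(c,uv));return e+d*((val-e[axis])/d[:,axis])[:,None]
E
python3 - <<'E'
from h import *
cs=[calibration("top"),calibration("side")]
np.set_printoptions(suppress=True,precision=4)
x,e=tri(cs,[(261.6,251.7),(301.2,260)]);print("cap",x,e,w2r(x))
x,e=tri(cs,[(302,214),(300.5,227)]);print("tab",x,e,w2r(x))
print("cap on z",onplane(cs[0],(261.6,251.7),2,.175),"tab",onplane(cs[0],(302,213.5),2,.17))
for n,c,box in(("top",cs[0],(335,150,365,200)),("side",cs[1],(300,155,325,185))):
    p=cv2.imread(f"pics/{n}0.png");b,l=blobs(masks(p)["red"],box)
    v,u=np.nonzero(l==b[0][2]);q=onplane(c,np.c_[u,v],1,-.122)
    a=np.arctan2(q[:,2]-.115,.09-q[:,0]);r=np.hypot(q[:,2]-.115,.09-q[:,0])
    print(n,"med angle",np.median(a),"range",np.percentile(a,[5,95]),"r",np.percentile(r,[0,50,100]))
    for k in (.13,.14,.15,.16,.17): 
        s=abs(r-k)<.005
        if s.any():print(k,s.sum(),a[s].mean())
# reference: pointer when shut
print("ptr top",onplane(cs[0],(341,209),1,-.112))
E
```

```text
cap [0.4902 0.1239 0.1826] [np.float64(0.00019860643662411012), np.float64(0.0001986064366240693)] [-0.1227  0.076   0.1826]
tab [0.571  0.0455 0.1603] [np.float64(0.0016444464660942213), np.float64(0.001644446466094262)] [-0.0609 -0.018   0.1603]
cap on z [[-0.1224  0.0766  0.175 ]] tab [[-0.0623 -0.0191  0.17  ]]
top med angle 0.6409649527484153 range [-1.0335  0.953 ] r [0.0898 0.1401 0.2224]
0.13 12 0.31503911433312953
0.14 14 0.3999038673020285
0.15 11 0.3083326634405283
0.16 11 0.4969733081156388
0.17 11 0.3328322314556415
side med angle 0.84110107505186 range [0.8066 0.8748] r [0.1452 0.1651 0.1824]
0.15 11 0.8330712709451199
0.16 17 0.8366574952855653
0.17 17 0.8452974243555177
ptr top [[-0.0473 -0.112  -0.0581]]
```

```bash
cat > to.py <<'E'
import sys
from h import *
np.set_printoptions(suppress=True,precision=4)
o=get_obs();T=R.from_rotvec(o['orientation'])
g=np.array(list(map(float,sys.argv[1:4])))  # world TCP target
print("t",o['clock'],"tcp",o['tool_pos'],"dp",T.inv().apply(g-o['tool_pos']),"F",o['contact_force'],"w",round(o['gripper_width'],4))
for a in sys.argv[4:5]: # wanted yaw of reducer (deg): vertical tool, tool y along reducer y, tilt arg5 about reducer y
    ps=float(a);D=R.from_euler('z',ps,degrees=True)*R.from_matrix(np.c_[[-1,0,0],[0,1,0],[0,0,-1]])
    print("ang",(T.inv()*D).as_rotvec())
E
python3 -m pendant '{"dp":[[-0.33,0.17,-0.15],[-0.33,0.17,-0.15],[-0.33,0.17,-0.15],[-0.33,0.17,-0.15],[-0.33,0.17,-0.15]],"angular":[[0,0,0],[0,0,0],[0,0,0],[0,0,0],[0,0,0]]}' 1
python3 to.py 0.45 -0.4 0.38 14
```

```text
clock: 0.52
tool_pos: [0.3153, -0.5223, 0.2741]
orientation: [0.4, -3.115, -0.003]
contact_force: [0.7, -0.6, 0.6]
gripper_width: 0.0858
t 0.5167 tcp [ 0.3153 -0.5223  0.2741] dp [-0.1611  0.0846 -0.1058] F [ 0.7499 -0.6377  0.6472] w 0.0858
ang [ 0.0021 -0.0005  0.0109]
```

```bash

python3 -m pendant '{"dp":[[-0.29,0.51,-0.126],[-0.29,0.51,-0.126],[-0.29,0.51,-0.126],[-0.29,0.51,-0.126],[-0.29,0.51,-0.126]],"angular":[[0,0,0],[0,0,0],[0,0,0],[0,0,0],[0,0,0]]}' >/dev/null
python3 -m pendant '{"dp":[[-0.2,0.34,-0.08],[-0.2,0.34,-0.08],[-0.2,0.34,-0.08],[-0.2,0.34,-0.08],[-0.2,0.34,-0.08]],"angular":[[0,0,0],[0,0,0],[0,0,0],[0,0,0],[0,0,0]]}'
python3 to.py 0.47 0.05 0.4 14
```

```text
clock: 1.35
tool_pos: [0.4226, -0.1288, 0.36]
orientation: [0.399, -3.116, -0.004]
contact_force: [0.9, -0.4, -0.5]
gripper_width: 0.0855
t 1.35 tcp [ 0.4226 -0.1288  0.36  ] dp [-0.091   0.1612 -0.0396] F [ 0.9229 -0.3502 -0.4778] w 0.0855
ang [ 0.0027 -0.0001  0.0106]
```

```bash

python3 -m pendant '{"dp":[[-0.03,0.04,-0.01],[-0.06,0.08,-0.02],[-0.091,0.12,-0.04],[-0.091,0.161,-0.04],[-0.091,0.161,-0.04]],"angular":[[0,0,0],[0,0,0],[0,0,0],[0,0,0],[0,0,0]]}' >/dev/null
python3 -m pendant '{"dp":[[0,0,0],[0,0,0]],"angular":[[0,0,0],[0,0,0]]}'
python3 to.py 0.47 0.05 0.4 14
python3 - <<'E'
from h import *
c=calibration("wrist");print(c,get_obs()['tool_pos'])
p,d=read_camera("wrist");cv2.imwrite("pics/w1.png",p);np.save("pics/w1.npy",d)
import pickle;pickle.dump(c,open("pics/w1.pkl","wb"))
E
```

```text
clock: 1.93
tool_pos: [0.4703, 0.0545, 0.4002]
orientation: [0.406, -3.114, -0.005]
contact_force: [-0.0, -1.0, -0.4]
gripper_width: 0.0853
t 1.9333 tcp [0.4703 0.0545 0.4002] dp [ 0.0014 -0.0043  0.0002] F [-0.01   -0.9901 -0.4038] w 0.0853
ang [ 0.0031 -0.0011  0.0147]
{'fx': 358.508407778437, 'fy': 358.508407778437, 'cx': 316.56800578364283, 'cy': 241.31667966821388, 'k1': -0.0052365551442610766, 'eye': array([0.39380271, 0.03247821, 0.57826051]), 'rotation': array([-0.22059449, -0.28993958,  1.81095451])} [0.47027786 0.05450391 0.40017135]
```

View pics/w1.png

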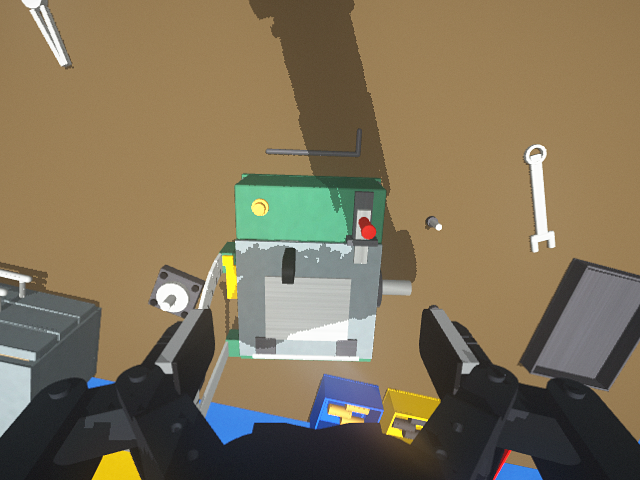

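The wrist view shows the knob cap at (368,231), the tab at (289,265), the pointer at (231,276) and the front ledge running from (236,184) to (385,187). I'll enlarge it to get exact corners.

```bash
python3 - <<'E'
import cv2
p=cv2.imread("pics/w1.png")[165:305,215:405]
cv2.imwrite("pics/w1c.png",cv2.resize(p,None,fx=4,fy=4,interpolation=cv2.INTER_CUBIC))
E
```

```text
(no output)
```

View pics/w1c.png

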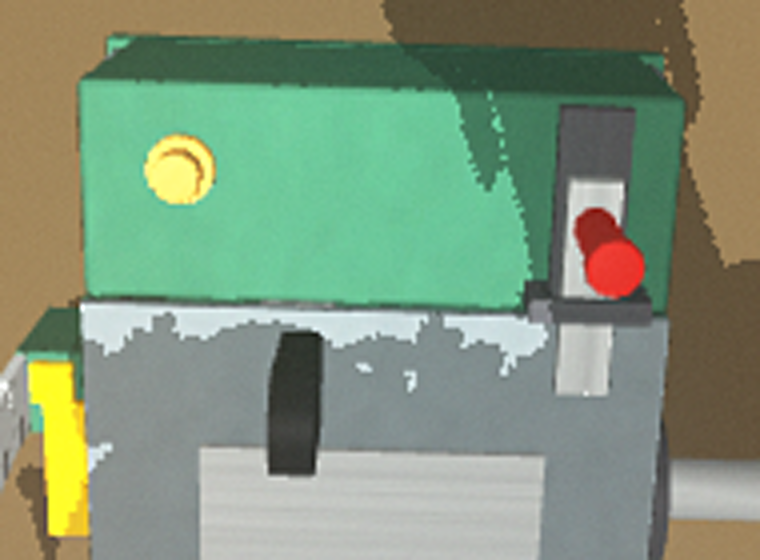

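```bash
cat > fit.py <<'E'
from h import *
import pickle
from scipy.optimize import least_squares
np.set_printoptions(suppress=True,precision=4)
cw=pickle.load(open("pics/w1.pkl","rb"));ct=calibration("top");cs=calibration("side")
W=lambda x,y:(215+x/4-.375,165+y/4-.375);T=lambda x,y:(255+x/4-.375,165+y/4-.375);S=lambda x,y:(240+(x-400)/4-.375,155+y/4-.375)
def proj(c,P):
    q=R.from_rotvec(c['rotation']).inv().apply(P-c['eye']);n=np.c_[q[:,0]/-q[:,2],q[:,1]/q[:,2]]
    n=n*(1+c['k1']*(n**2).sum(1))[:,None];return n*c['fx']+[c['cx'],c['cy']]
A={'fr':(-.165,-.11,.112),'fl':(-.165,.11,.112),'cr':(-.09,-.1,.118),'cl':(-.09,.1,.118),'k':(-.117,.07,.178)}
obs=[(cw,'fr',W(80,83)),(cw,'fl',W(683,99)),(cw,'cr',W(83,298)),(cw,'cl',W(667,317)),(cw,'k',W(616,268)),
(ct,'fr',T(368,360)),(ct,'cr',T(341,222)),(ct,'k',(261.6,251.7)),(cs,'k',S(645,412)),(cs,'cr',S(749,272))]
def res(p,full=False):
    Rz=R.from_euler('z',p[2]);r=np.array([(proj(c,(Rz.apply(A[k])+[p[0],p[1],0])[None])[0]-uv)/c['fx']*np.linalg.norm(c['eye']-[.6,.1,.1])*1000 for c,k,uv in obs])
    return r if full else r.ravel()
if __name__=="__main__":
    for nm,ix in(("wrist",range(5)),("all",range(10)),("ts",range(5,10))):
        f=least_squares(lambda p:res(p,True)[list(ix)].ravel(),[.6265,.0763,.22],loss='soft_l1',f_scale=3)
        print(nm,f.x,np.degrees(f.x[2]));print(res(f.x,True).round(1).tolist())
E
python3 fit.py
```

```text
wrist [0.6302 0.0827 0.2333] 13.36869463681057
[[-13.5, -2.2], [13.0, -2.2], [-0.9, 1.7], [2.0, -0.3], [-0.7, 8.5], [12.0, -5.8], [0.4, -3.7], [0.7, -10.6], [-6.6, 2.6], [1.7, 0.1]]
all [0.6281 0.083  0.2342] 13.419698314015292
[[-13.0, -4.3], [13.8, -4.5], [-0.3, -0.2], [2.9, -2.4], [0.2, 6.1], [11.9, -3.9], [0.2, -1.7], [0.5, -8.4], [-5.1, 4.0], [3.0, 1.2]]
ts [0.6234 0.0861 0.2578] 14.769370812800048
[[-12.7, -5.7], [14.7, -11.7], [1.9, -1.7], [5.5, -8.8], [2.4, -0.4], [11.9, -2.6], [-1.5, 0.2], [0.3, -2.3], [-0.7, 7.4], [3.2, 3.0]]
```

```bash
python3 - <<'E'
from fit import *
def pl(c,uv,z):
    d=rays(c,uv)[0];return c['eye']+d*(z-c['eye'][2])/d[2]
ang=lambda a,b:np.degrees(np.arctan2((b-a)[1],(b-a)[0]))-90
for n,a,b,z in(("ledge",W(80,83),W(683,99),.112),("cover",W(83,298),W(667,317),.118),("plate",W(200,447),W(545,457),.119)):
    p,q=pl(cw,a,z),pl(cw,b,z);print(n,p,q,ang(p,q),np.linalg.norm(p-q))
print("top ledge",ang(pl(ct,T(368,360),.112),pl(ct,T(4,437),.112)),pl(ct,T(368,360),.112),pl(ct,T(4,437),.112))
print("top cover right corner",pl(ct,T(341,222),.118))
print("knob w",pl(cw,W(616,268),.178),"t",pl(ct,(261.6,251.7),.178),"s",pl(cs,S(645,412),.178))
print("tri3",tri([cw,ct,cs],[W(616,268),(261.6,251.7),S(645,412)]),"wt",tri([cw,ct],[W(616,268),(261.6,251.7)]))
d=np.load("pics/w1.npy");
def dp(x,y):
    u,v=map(int,np.round(W(x,y)));return cw['eye']+rays(cw,(u,v))[0]*d[v,u]
for n,xy in(("cap",(616,268)),("tabtop",(296,400)),("tabfront",(305,345)),("cover",(140,400)),("cover2",(620,420)),("ledge",(300,200)),("ledge2",(130,250)),("bar",(580,380)),("bench",(20,200)),("bridge",(640,305))):print(n,dp(*xy))
# points above 0.135 in wrist cloud near knob and tab
v,u=np.mgrid[160:310,225:405];P=cw['eye']+rays(cw,np.c_[u.ravel(),v.ravel()])*d[160:310,225:405].reshape(-1,1)
for n,c in(("knob",(.49,.124)),("tab",(.571,.045))):
    s=(np.hypot(P[:,0]-c[0],P[:,1]-c[1])<.04)
    for lo,hi in((.14,.16),(.16,.2)):
        q=P[s&(P[:,2]>lo)&(P[:,2]<hi)]
        if len(q):print(n,lo,len(q),q.mean(0),q.min(0),q.max(0))
E
```

```text
ledge [ 0.494  -0.0505  0.112 ] [0.449 0.141 0.112] 13.215169346601144 0.19669629830793153
cover [ 0.5639 -0.0349  0.118 ] [0.5203 0.1575 0.118 ] 12.76229867822694 0.19733434411944037
plate [0.6068 0.0148 0.119 ] [0.5799 0.132  0.119 ] 12.904959612635949 0.12026451080871838
top ledge 12.87816759572111 [ 0.4892 -0.0507  0.112 ] [0.445  0.1423 0.112 ]
top cover right corner [ 0.5621 -0.0351  0.118 ]
knob w [0.4933 0.1222 0.178 ] t [0.4903 0.1242 0.178 ] s [0.4981 0.1175 0.178 ]
tri3 (array([0.4912, 0.1221, 0.1871]), [np.float64(0.0019387641175759667), np.float64(0.0016936758956709928), np.float64(0.0014999667064052359)]) wt (array([0.4909, 0.1222, 0.1843]), [np.float64(0.0016255352038134737), np.float64(0.0016255352038135077)])
cap [0.4936 0.1228 0.1778]
tabtop [0.562  0.0425 0.1669]
tabfront [0.5556 0.0412 0.1337]
cover [ 0.5954 -0.0083  0.1186]
cover2 [0.561  0.1543 0.1172]
ledge [0.5137 0.0285 0.1141]
ledge2 [ 0.5452 -0.0238  0.1121]
bar [0.547  0.1343 0.127 ]
bench [ 0.5731 -0.085  -0.0014]
bridge [0.5138 0.1435 0.1355]
knob 0.14 49 [0.4901 0.1186 0.1494] [0.4871 0.1152 0.14  ] [0.4974 0.1267 0.1596]
knob 0.16 199 [0.4929 0.1213 0.1766] [0.4852 0.1134 0.1602] [0.5024 0.1303 0.1803]
tab 0.14 83 [0.5591 0.0414 0.1497] [0.5542 0.0326 0.1407] [0.5876 0.0533 0.1599]
tab 0.16 294 [0.5694 0.0424 0.1688] [0.5554 0.0326 0.1601] [0.5887 0.0529 0.174 ]
```

```bash
sed -i 's/^yaw=.*/yaw=np.radians(12.9);O=np.array([.6298,.0814,0.])/' h.py
python3 to.py 0.4935 0.1225 0.22 12.9; python3 - <<'E'
from h import *
cs=calibration("side");p=cv2.imread("pics/side0.png");b,l=blobs(masks(p)["red"],(300,155,325,185))
v,u=np.nonzero(l==b[0][2])
for y in(-.126,-.122,-.118):
    q=onplane(cs,np.c_[u,v],1,y);print(y,np.median(np.arctan2(q[:,2]-.115,.09-q[:,0])),np.hypot(q[:,2]-.115,.09-q[:,0]).max())
E
```

```text
t 1.9833 tcp [0.4701 0.0534 0.4002] dp [-0.0404  0.0604  0.1803] F [ 0.8312 -0.2896 -0.2208] w 0.0853
ang [ 0.0029 -0.0012  0.0326]
-0.126 0.8182947067713906 0.18585864728285093
-0.122 0.8232486054269239 0.19040013668015748
-0.118 0.8283413423805017 0.19494550059626822
```

```bash

python3 -m pendant '{"dp":[[-0.01,0.015,0.03],[-0.02,0.03,0.07],[-0.03,0.045,0.11],[-0.04,0.06,0.15],[-0.04,0.06,0.175]],"angular":[[0.003,-0.001,0.033],[0.003,-0.001,0.033],[0.003,-0.001,0.033],[0.003,-0.001,0.033],[0.003,-0.001,0.033]]}' 0.5 >/dev/null
python3 -m pendant '{"dp":[[0,0,0],[0,0,0]],"angular":[[0,0,0],[0,0,0]]}' >/dev/null
python3 to.py 0.4935 0.1225 0.139 12.9
python3 - <<'E'
from h import *
import pickle
c=calibration("wrist");p,d=read_camera("wrist");cv2.imwrite("pics/w2.png",p);pickle.dump(c,open("pics/w2.pkl","wb"));np.save("pics/w2.npy",d)
b,l=blobs(masks(p)["red"],(0,0,640,480),40);print([x[:2] for x in b])
E
```

```text
t 2.5667 tcp [0.492  0.1199 0.2212] dp [-0.0025  0.0024  0.0822] F [-0.0276 -0.0721  0.7855] w 0.0424
ang [-0.0022 -0.0058 -0.0026]
[([309, 227, 27, 40, 785], [321.99, 248.07]), ([0, 440, 21, 20, 323], [8.57, 448.64]), ([463, 468, 24, 12, 195], [473.82, 474.52])]
```

View pics/w2.png

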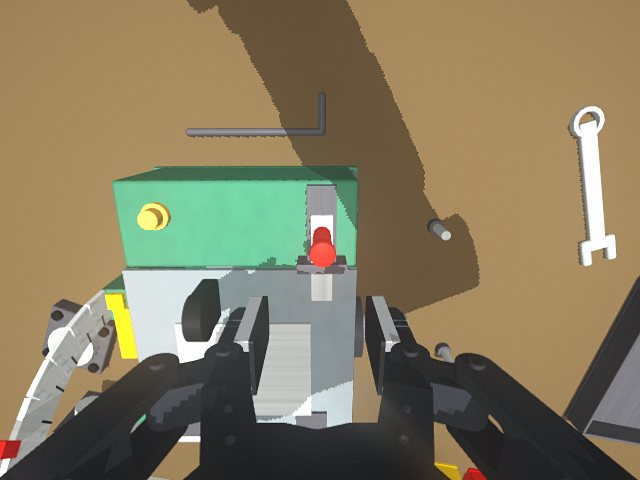

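The cap sits at (322,254) and the finger gap is centred at about u=316. I'll measure the knob from this closer view.

```bash
python3 - <<'E'
from h import *
import pickle
np.set_printoptions(suppress=True,precision=4)
c=pickle.load(open("pics/w2.pkl","rb"));d=np.load("pics/w2.npy")
for uv,z in(((322,254),.178),((320,233),.14)):
    r=rays(c,uv)[0];print(c['eye']+r*(z-c['eye'][2])/r[2], c['eye']+r*d[uv[1],uv[0]])
for uv in((126,269),(355,269)):
    r=rays(c,uv)[0];print(c['eye']+r*(.118-c['eye'][2])/r[2])
E
```

```text
[0.4929 0.1222 0.178 ] [0.493  0.1222 0.1778]
[0.4901 0.1204 0.14  ] [0.4871 0.1196 0.1504]
[ 0.5638 -0.0316  0.118 ]
[0.5209 0.1579 0.118 ]
```

```bash

python3 -m pendant '{"dp":[[-0.002,0.002,0.025],[-0.002,0.002,0.05],[-0.002,0.002,0.07],[-0.002,0.002,0.082],[-0.002,0.002,0.082]],"angular":[[-0.002,-0.006,-0.003],[-0.002,-0.006,-0.003],[-0.002,-0.006,-0.003],[-0.002,-0.006,-0.003],[-0.002,-0.006,-0.003]]}' >/dev/null
python3 to.py 0.493 0.122 0.139 12.9
python3 -m pendant '{"dp":[[0,0,0],[0,0,0],[0,0,0],[0,0,0],[0,0,0]],"angular":[[0,0,0],[0,0,0],[0,0,0],[0,0,0],[0,0,0]]}' 0
python3 to.py 0.493 0.122 0.139 12.9
```

```text
t 3.0333 tcp [0.4948 0.1219 0.1417] dp [0.0018 0.0005 0.0026] F [-0.5922 -0.026   0.2904] w 0.0424
ang [ 0.0007  0.0041 -0.0005]
clock: 3.45
tool_pos: [0.4954, 0.1222, 0.1427]
orientation: [-0.352, 3.116, 0.003]
contact_force: [-1.3, 0.6, 4.8]
gripper_width: 0.0003
t 3.45 tcp [0.4954 0.1222 0.1427] dp [0.0024 0.0003 0.0037] F [-1.2628  0.6099  4.7648] w 0.0003
ang [ 0.0011  0.0059 -0.0004]
```

```bash
python3 - <<'E'
from h import *
p,d=read_camera("wrist");q,_=read_camera("side")
cv2.imwrite("pics/m3.png",np.hstack([p[130:430,200:450],cv2.resize(q[200:320,220:380],None,fx=2.5,fy=2.5)]))
E
```

```text
(no output)
```

View pics/m3.png

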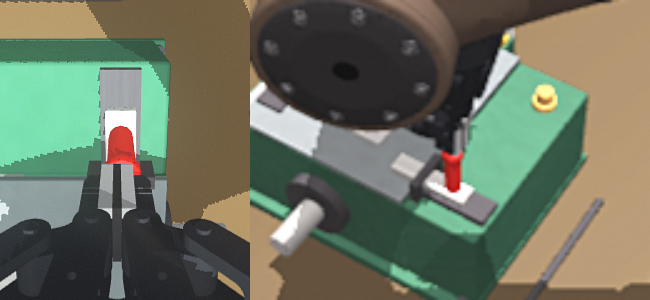

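The gripper shut to 0 without catching the knob, and in this view the fingertips cover the cap. I'll measure the fingertips and knob from depth.

```bash
python3 - <<'E'
from h import *
np.set_printoptions(suppress=True,precision=4)
from fit import proj
c=calibration("wrist");o=get_obs();p,d=read_camera("wrist");print(o['tool_pos'],o['gripper_width'],o['contact_force'])
print("tcp px",proj(c,o['tool_pos'][None]))
v,u=np.mgrid[240:330:6,306:336:4]
for r in range(v.shape[0]):
    uv=np.c_[u[r],v[r]];P=c['eye']+rays(c,uv)*d[v[r],u[r]][:,None]
    print(v[r][0],' '.join(f"({a[0]:.3f},{a[1]:.3f},{a[2]:.3f}){'R' if masks(p)['red'][y,x] else ''}" for a,x,y in zip(P,u[r],v[r])))
b,l=blobs(masks(p)["red"],(280,230,360,330),10);print([x[:2] for x in b])
E
```

```text
[0.4954 0.1222 0.1427] -3.445727052330898e-05 [-1.2784  1.2771  6.2935]
tcp px [[319.2357 278.6921]]
240 (0.481,0.111,0.126) (0.480,0.113,0.126) (0.479,0.116,0.128) (0.479,0.118,0.127) (0.479,0.120,0.126) (0.478,0.122,0.127) (0.478,0.125,0.127) (0.477,0.127,0.127)
246 (0.483,0.112,0.129) (0.483,0.114,0.129) (0.483,0.116,0.129) (0.482,0.119,0.128) (0.481,0.121,0.129) (0.481,0.123,0.128) (0.481,0.125,0.128) (0.480,0.127,0.129)
252 (0.487,0.113,0.128) (0.487,0.115,0.129) (0.486,0.117,0.129) (0.486,0.119,0.128) (0.485,0.121,0.129) (0.485,0.124,0.128) (0.484,0.126,0.129) (0.484,0.128,0.128)
258 (0.491,0.114,0.127) (0.490,0.116,0.129) (0.488,0.118,0.132)R (0.487,0.120,0.134)R (0.487,0.122,0.134)R (0.487,0.124,0.132)R (0.488,0.127,0.128) (0.488,0.129,0.127)
264 (0.495,0.114,0.128) (0.491,0.116,0.137)R (0.488,0.118,0.141)R (0.488,0.120,0.142)R (0.487,0.122,0.143)R (0.487,0.124,0.142)R (0.488,0.127,0.137)R (0.491,0.130,0.128)
270 (0.498,0.115,0.128) (0.490,0.116,0.146)R (0.489,0.118,0.149)R (0.487,0.120,0.151)R (0.487,0.122,0.150)R (0.487,0.124,0.150)R (0.488,0.126,0.146)R (0.494,0.131,0.129)
[... 841 characters left out ...]

306 (0.486,0.114,0.193) (0.486,0.116,0.192) (0.486,0.118,0.191) (0.485,0.119,0.194) (0.485,0.121,0.192) (0.485,0.122,0.192) (0.484,0.124,0.193) (0.488,0.127,0.185)
312 (0.486,0.114,0.198) (0.485,0.116,0.198) (0.486,0.117,0.197) (0.485,0.119,0.198) (0.485,0.120,0.198) (0.484,0.122,0.198) (0.484,0.123,0.199) (0.487,0.126,0.191)
318 (0.486,0.115,0.202) (0.486,0.116,0.202) (0.485,0.117,0.202) (0.485,0.119,0.202) (0.484,0.120,0.203) (0.484,0.122,0.202) (0.484,0.123,0.203) (0.483,0.124,0.203)
324 (0.486,0.115,0.207) (0.486,0.116,0.206) (0.485,0.117,0.207) (0.484,0.119,0.207) (0.484,0.120,0.207) (0.485,0.122,0.206) (0.484,0.123,0.207) (0.484,0.125,0.206)
[([305, 256, 36, 49, 977], [322.0, 278.4])]
```

The depth image shows the closed fingertips at z≈0.182, resting on the knob's cap (top 0.178). The reported TCP z is 0.143. So the real tips are about 38 mm behind the reported TCP. I'll open the gripper and go down in stages, watching the force.

```bash

python3 -m pendant '{"dp":[[0.002,0,-0.004],[0.002,0,-0.004],[0.002,0,-0.004],[0.002,0,-0.004],[0.002,0,-0.004]],"angular":[[0.001,0.006,0],[0.001,0.006,0],[0.001,0.006,0],[0.001,0.006,0],[0.001,0.006,0]]}' 0.5 
python3 - <<'E'
from h import *
np.set_printoptions(suppress=True,precision=4)
c=calibration("wrist");o=get_obs();p,d=read_camera("wrist");cv2.imwrite("pics/w4.png",p)
v,u=np.mgrid[0:480,0:640];P=c['eye']+rays(c,np.c_[u.ravel(),v.ravel()])*d.reshape(-1,1)
q=(P-o['tool_pos'])@R.from_rotvec(o['orientation']).as_matrix()
# finger points in tool frame
s=(abs(q[:,0])<.03)&(abs(q[:,1])<.075)&(q[:,2]<-.01)&(q[:,2]>-.2)&(d.ravel()>0)
for lo in np.arange(-.16,-.01,.01):
    k=s&(q[:,2]>=lo)&(q[:,2]<lo+.01)
    if k.any():
        L=k&(q[:,1]<0);H=k&(q[:,1]>0);f=lambda m:(m.sum(),q[m].min(0)[:2].round(3).tolist(),q[m].max(0)[:2].round(3).tolist()) if m.any() else 0
        print(round(lo,3),f(L),f(H))
print(o['tool_pos'],o['contact_force'])
E
```

```text
clock: 4.02
tool_pos: [0.4933, 0.1217, 0.1465]
orientation: [0.353, -3.121, 0.001]
contact_force: [-1.0, -0.3, -0.5]
gripper_width: 0.0426
-0.14 (np.int64(210), [0.019, -0.023], [0.021, -0.01]) (np.int64(206), [0.019, 0.008], [0.021, 0.02])
-0.13 (np.int64(4951), [0.006, -0.066], [0.021, -0.0]) (np.int64(4686), [0.006, 0.0], [0.021, 0.064])
-0.12 (np.int64(7965), [-0.007, -0.066], [0.019, -0.0]) (np.int64(7560), [-0.007, 0.0], [0.018, 0.062])
-0.11 (np.int64(4400), [-0.013, -0.061], [0.018, -0.001]) (np.int64(4394), [-0.013, 0.0], [0.018, 0.06])
-0.1 (np.int64(5140), [-0.013, -0.058], [0.016, -0.02]) (np.int64(5181), [-0.013, 0.017], [0.016, 0.056])
-0.09 (np.int64(1934), [-0.012, -0.056], [0.014, -0.022]) (np.int64(1953), [-0.013, 0.02], [0.014, 0.053])
-0.08 (np.int64(895), [-0.012, -0.045], [0.013, -0.022]) (np.int64(895), [-0.011, 0.02], [0.013, 0.042])
-0.07 (np.int64(738), [-0.012, -0.037], [0.012, -0.022]) (np.int64(749), [-0.011, 0.02], [0.012, 0.034])
-0.06 (np.int64(619), [-0.012, -0.037], [0.012, -0.023]) (np.int64(612), [-0.011, 0.02], [0.011, 0.034])
-0.05 (np.int64(405), [-0.011, -0.036], [0.012, -0.023]) (np.int64(405), [-0.011, 0.02], [0.011, 0.033])
-0.04 (np.int64(474), [-0.01, -0.023], [0.008, -0.0]) (np.int64(594), [-0.009, 0.0], [0.009, 0.02])
-0.03 (np.int64(87), [-0.001, -0.008], [0.009, -0.0]) (np.int64(97), [0.0, 0.0], [0.009, 0.01])
-0.02 (np.int64(96), [-0.001, -0.006], [0.007, -0.0]) (np.int64(111), [0.0, 0.0], [0.007, 0.007])
[0.4933 0.1217 0.1465] [-0.9617 -0.3232 -0.4731]
```

The whole tool sits about 38 mm shorter than reported, with the body at -0.11 in the tool frame. I'll go down so the true tips reach 0.139, which is a reported z of about 0.101.

```bash

python3 -m pendant '{"dp":[[0,0.001,0.015],[0,0.002,0.03],[0,0.002,0.042],[0,0.002,0.046],[0,0.002,0.046]],"angular":[[0,0,0],[0,0,0],[0,0,0],[0,0,0],[0,0,0]]}'
python3 -m pendant '{"dp":[[0,0,0],[0,0,0],[0,0,0],[0,0,0]],"angular":[[0,0,0],[0,0,0],[0,0,0],[0,0,0]]}' 0
python3 to.py 0.493 0.122 0.101 12.9
```

```text
clock: 4.48
tool_pos: [0.4921, 0.1231, 0.0994]
orientation: [0.352, -3.119, 0.002]
contact_force: [-0.1, 0.2, 0.2]
gripper_width: 0.0427
clock: 4.82
tool_pos: [0.4925, 0.1237, 0.1001]
orientation: [0.353, -3.12, 0.001]
contact_force: [-1.5, 2.6, 0.6]
gripper_width: 0.014
t 4.8167 tcp [0.4925 0.1237 0.1001] dp [-0.0001 -0.0017 -0.0009] F [-1.53    2.5514  0.6224] w 0.014
ang [-0.0004 -0.0017 -0.    ]
```

The knob is gripped at a width of 14 mm. Next I draw the bolt along tool +x.

```bash

python3 -m pendant '{"dp":[[0.01,0,0],[0.02,0,0],[0.028,0,0],[0.034,0,0],[0.038,0,0]],"angular":[[0,0,0],[0,0,0],[0,0,0],[0,0,0],[0,0,0]]}'
python3 -m pendant '{"dp":[[0.002,0,0],[0.004,0,0],[0.005,0,0],[0.005,0,0]],"angular":[[0,0,0],[0,0,0],[0,0,0],[0,0,0]]}'
python3 to.py 0.4925 0.1237 0.1001 12.9
```

```text
clock: 5.23
tool_pos: [0.4607, 0.1168, 0.1008]
orientation: [-0.355, 3.112, 0.002]
contact_force: [50.8, -7.8, -45.5]
gripper_width: 0.0141
clock: 5.57
tool_pos: [0.4616, 0.1169, 0.1007]
orientation: [-0.356, 3.101, 0.004]
contact_force: [40.1, -6.9, -36.3]
gripper_width: 0.0138
t 5.5667 tcp [0.4616 0.1169 0.1007] dp [-0.0316 -0.0004  0.0013] F [ 40.1352  -6.9342 -36.3178] w 0.0138
ang [0.0004 0.0202 0.0035]
```

The bolt stopped after 33 mm with about 50 N of resistance. The knob is now at reducer x≈-157, which is its fully drawn position, so it had started about 7 mm out. I'll relax, release, lift and check.

```bash

python3 -m pendant '{"dp":[[0,0,0],[-0.001,0,0],[-0.001,0,0]],"angular":[[0,-0.01,0],[0,0.0,0],[0,0.0,0]]}'
python3 -m pendant '{"dp":[[0,0,0],[0,0,0],[0,0,0],[0,0,0]],"angular":[[0,0,0],[0,0,0],[0,0,0],[0,0,0]]}' 0.5
python3 to.py 0.462 0.117 0.19 12.9
```

```text
clock: 5.82
tool_pos: [0.4622, 0.1168, 0.1004]
orientation: [-0.356, 3.103, 0.003]
contact_force: [5.8, -2.3, -9.9]
gripper_width: 0.0135
clock: 6.15
tool_pos: [0.462, 0.1169, 0.1008]
orientation: [-0.357, 3.103, 0.003]
contact_force: [0.4, 0.5, -0.5]
gripper_width: 0.0427
t 6.15 tcp [0.462  0.1169 0.1008] dp [-0.0017  0.0001 -0.0892] F [ 0.383   0.542  -0.5432] w 0.0427
ang [0.0001 0.0186 0.0039]
```

```bash

python3 -m pendant '{"dp":[[0,0,-0.03],[0,0,-0.07],[0,0,-0.1],[0,0,-0.1],[0,0,-0.1]],"angular":[[0,0.0186,0.004],[0,0.0186,0.004],[0,0.0186,0.004],[0,0.0186,0.004],[0,0.0186,0.004]]}' >/dev/null
python3 to.py 0.571 0.043 0.2 12.9
python3 - <<'E'
from h import *
np.set_printoptions(suppress=True,precision=4)
import pickle
c=calibration("wrist");p,d=read_camera("wrist");cv2.imwrite("pics/w5.png",p);np.save("pics/w5.npy",d);pickle.dump(c,open("pics/w5.pkl","wb"))
v,u=np.mgrid[0:480,0:640];P=(c['eye']+rays(c,np.c_[u.ravel(),v.ravel()])*d.reshape(-1,1))
m=masks(p)
for n,cc,mk in(("knob",(.462,.117),m['red'].ravel()),("tab",(.571,.043),np.ones(480*640,bool))):
    s=mk&(np.hypot(P[:,0]-cc[0],P[:,1]-cc[1])<.03)&(P[:,2]>.145)&(P[:,2]<.185)
    q=P[s];t=w2r(q)
    print(n,len(q),t.min(0),t.max(0),q.mean(0), q[q[:,2]>.165].mean(0))
E
```

```text
t 6.5667 tcp [0.461  0.1171 0.203 ] dp [-0.0907 -0.0968  0.0031] F [-0.3977  0.4647 -0.479 ] w 0.0429
ang [0.002  0.004  0.0001]
knob 831 [-0.1651  0.0615  0.1452] [-0.1483  0.0793  0.1799] [0.4597 0.1147 0.1728] [0.4606 0.1149 0.1776]
tab 554 [-0.0829 -0.0319  0.145 ] [-0.0645 -0.0172  0.1682] [0.5577 0.0417 0.1568] [0.5593 0.0422 0.1662]
```

```bash

python3 -m pendant '{"dp":[[-0.025,-0.025,0],[-0.05,-0.05,0],[-0.07,-0.075,0],[-0.09,-0.094,0],[-0.091,-0.094,0]],"angular":[[0.002,0.004,0],[0.002,0.004,0],[0.002,0.004,0],[0.002,0.004,0],[0.002,0.004,0]]}' 0.6 >/dev/null
python3 -m pendant '{"dp":[[0,0,0],[0,0,0]],"angular":[[0,0,0],[0,0,0]]}' >/dev/null
python3 to.py 0.572 0.044 0.1 12.9
```

```text
t 7.2 tcp [0.5708 0.0424 0.1969] dp [-0.0025  0.0016  0.0969] F [-0.0159 -0.1395  0.3228] w 0.0511
ang [-0.0024 -0.0101 -0.0032]
```

```bash

python3 -m pendant '{"dp":[[-0.002,0.001,0.03],[-0.002,0.001,0.06],[-0.002,0.001,0.085],[-0.002,0.001,0.096],[-0.002,0.001,0.096]],"angular":[[-0.002,-0.01,-0.003],[-0.002,-0.01,-0.003],[-0.002,-0.01,-0.003],[-0.002,-0.01,-0.003],[-0.002,-0.01,-0.003]]}'
python3 -m pendant '{"dp":[[0,0,0],[0,0,0],[0,0,0],[0,0,0]],"angular":[[0,0,0],[0,0,0],[0,0,0],[0,0,0]]}' 0
python3 - <<'E'
from h import *
o=get_obs();np.set_printoptions(suppress=True,precision=4)
p0=o['tool_pos']; g0=w2r(p0);print(p0,g0,o['contact_force'])
T=R.from_rotvec(o['orientation'])
# tool translation for tool vertical: pad point (tool_pos+57mm up) circles hinge
pad=g0+[0,0,.057];rel=pad-[.09,0,.115]
for th in np.arange(0.1,.95,.1):
    c,s=np.cos(th),np.sin(th);n=np.array([rel[0]*c+rel[2]*s,rel[1],-rel[0]*s+rel[2]*c])
    print(round(th,2),T.inv().apply(Rr.apply(n-rel)))
E
```

```text
clock: 7.62
tool_pos: [0.5691, 0.0432, 0.0983]
orientation: [0.353, -3.117, 0.002]
contact_force: [-0.9, -0.2, -0.2]
gripper_width: 0.0513
clock: 7.95
tool_pos: [0.5699, 0.044, 0.1]
orientation: [0.354, -3.119, 0.001]
contact_force: [-3.1, 3.7, 5.6]
gripper_width: 0.0133
[0.5699 0.044  0.1   ] [-0.0667 -0.0231  0.1   ] [-3.1419  3.6879  5.6146]
0.1 [-0.0049 -0.     -0.0154]
0.2 [-0.0114 -0.     -0.0303]
0.3 [-0.0193 -0.     -0.0445]
0.4 [-0.0286 -0.     -0.0578]
0.5 [-0.0391 -0.     -0.0701]
0.6 [-0.0509 -0.     -0.0813]
0.7 [-0.0636 -0.0001 -0.0913]
0.8 [-0.0774 -0.0001 -0.0999]
0.9 [-0.0919 -0.0001 -0.1071]
```

```bash

python3 -m pendant '{"dp":[[-0.0023,0,-0.0077],[-0.0049,0,-0.0154],[-0.008,0,-0.023],[-0.0114,0,-0.0303],[-0.0114,0,-0.0303]],"angular":[[0,0,0],[0,0,0],[0,0,0],[0,0,0],[0,0,0]]}'
python3 - <<'E'
from h import *
np.set_printoptions(suppress=True,precision=4)
o=get_obs();T=R.from_rotvec(o['orientation']);print(o['orientation'],w2r(o['tool_pos']))
pad=w2r(o['tool_pos'])+[0,0,.057];r=pad-[.09,0,.115];print("th",np.arctan2(r[2],-r[0])-np.arctan2(.042,.1567),"rad",np.hypot(r[0],r[2]),np.hypot(.042,.1567))
E
```

```text
clock: 8.37
tool_pos: [0.5811, 0.0466, 0.1314]
orientation: [0.354, -3.118, 0.0]
contact_force: [-2.3, 0.5, -4.7]
gripper_width: 0.0135
[ 0.3535 -3.1184  0.0005] [-0.0552 -0.0231  0.1314]
th 0.2062548679092427 rad 0.16274396089866855 0.1622309773132123
```

```bash

python3 -m pendant '{"dp":[[-0.0063,0,-0.0115],[-0.0135,0,-0.0225],[-0.0213,0,-0.0326],[-0.03,0,-0.0422],[-0.0395,0,-0.051]],"angular":[[0,0,0],[0,0,0],[0,0,0],[0,0,0],[0,0,0]]}'
cat > th.py <<'E'
from h import *
np.set_printoptions(suppress=True,precision=4)
o=get_obs();T=R.from_rotvec(o['orientation'])
pad=w2r(o['tool_pos']+T.apply([0,0,-.057]));r=pad-[.09,0,.115];th=np.arctan2(r[2],-r[0])-np.arctan2(.042,.1567)
print("th",th,"rad",np.hypot(r[0],r[2]),o['contact_force'])
for t in np.arange(.6,.92,.05):
    c,s=np.cos(t),np.sin(t);n=np.array([-.1567*c+.042*s,r[1],.1567*s+.042*c]);print(round(t,2),T.inv().apply(Rr.apply(n-r)))
E
python3 th.py
```

```text
clock: 8.78
tool_pos: [0.6184, 0.0552, 0.182]
orientation: [0.352, -3.115, 0.001]
contact_force: [-1.7, 1.3, -8.3]
gripper_width: 0.0133
th 0.5986155723184936 rad 0.16349224530930687 [-1.7055  1.2529 -8.2946]
0.6 [-0.001  -0.      0.0008]
0.65 [-0.0073  0.     -0.0044]
0.7 [-0.0138  0.     -0.0092]
0.75 [-0.0205  0.     -0.0137]
0.8 [-0.0274  0.     -0.0179]
0.85 [-0.0346  0.     -0.0217]
0.9 [-0.0419  0.     -0.0252]
```

```bash

python3 -m pendant '{"dp":[[-0.0073,0,-0.0044],[-0.0138,0,-0.0092],[-0.0205,0,-0.0137],[-0.0274,0,-0.0179],[-0.0274,0,-0.0179]],"angular":[[0,0,0],[0,0,0],[0,0,0],[0,0,0],[0,0,0]]}'
python3 -m pendant '{"dp":[[0,0,0],[0,0,0]],"angular":[[0,0,0],[0,0,0]]}' >/dev/null
python3 th.py; python3 - <<'E'
from h import *
import pickle
for n in("side","top","wrist"):
    c=calibration(n);p,d=read_camera(n);cv2.imwrite(f"pics/{n}6.png",p);np.save(f"pics/{n}6.npy",d);pickle.dump(c,open(f"pics/{n}6.pkl","wb"))
w,h=400,400
s=cv2.imread("pics/side6.png");t=cv2.imread("pics/wrist6.png")
cv2.imwrite("pics/m6.png",np.hstack([cv2.resize(s[125:245,240:360],(440,440),interpolation=cv2.INTER_CUBIC),cv2.resize(t[:,0:320],(300,440))]))
E
```

```text
clock: 9.2
tool_pos: [0.6449, 0.0613, 0.2004]
orientation: [0.352, -3.113, 0.001]
contact_force: [-6.6, 2.2, 2.5]
gripper_width: 0.0132
th 0.7993574854587848 rad 0.16300580146310162 [-2.6819  1.6387 -2.6642]
0.6 [0.0259 0.     0.0194]
0.65 [0.0197 0.     0.0142]
0.7 [0.0132 0.     0.0093]
0.75 [0.0065 0.     0.0048]
0.8 [-0.0005 -0.      0.0006]
0.85 [-0.0076 -0.     -0.0032]
0.9 [-0.0149 -0.     -0.0067]
```

View pics/m6.png

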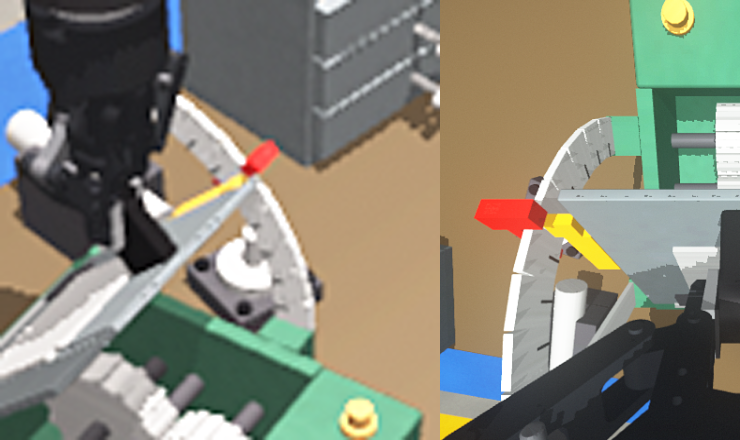

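The side view has the yellow tip at the left's (240,183), touching the red bar near (255,165). The wrist view has red at (510,213) and yellow at (575,235). They are nearly aligned, so I'll measure both angles.

```bash
cat > ma.py <<'E'
from h import *
import pickle,sys
np.set_printoptions(suppress=True,precision=4)
k=sys.argv[1]
def rep(n,lab,q):
    a=np.arctan2(q[:,2]-.115,.09-q[:,0]);r=np.hypot(q[:,2]-.115,.09-q[:,0])
    f=np.polyfit(r,a,1) if len(r)>5 else [0,0]
    print(n,lab,len(q),"ang med",np.median(a).round(4),"5-95",np.percentile(a,[5,95]),"r",np.percentile(r,[2,98]),"y",np.percentile(q[:,1],[5,50,95]))
    # line direction in x-z plane
    vx,vz,x0,z0=cv2.fitLine(q[:,[0,2]].astype(np.float32),cv2.DIST_HUBER,0,.01,.01).ravel();print("   linedir",np.arctan2(abs(vz),abs(vx)).round(4))
for n,box in(("side",(240,130,360,235)),("wrist",(0,200,200,350))):
    p=cv2.imread(f"pics/{n}{k}.png");d=np.load(f"pics/{n}{k}.npy");c=pickle.load(open(f"pics/{n}{k}.pkl","rb"));m=masks(p)
    for col,y in(("red",-.122),("yel",-.112)):
        b,l=blobs(m[col],box,15)
        for s,cc,i in b:
            v,u=np.nonzero(l==i);uv=np.c_[u,v];dd=d[v,u]
            print(n,col,s,cc);rep("plane",col,onplane(c,uv,1,y))
            rep("depth",col,w2r((c['eye']+rays(c,uv)*dd[:,None])[dd>0]))
E
python3 ma.py 6
```

```text
side red [306, 163, 10, 10, 55] [310.6, 167.75]
plane red 55 ang med 0.824 5-95 [0.7898 0.8566] r [0.1543 0.1899] y [-0.122 -0.122 -0.122]
   linedir 0.9761
depth red 55 ang med 0.8263 5-95 [-1.7764  0.8517] r [0.1166 0.1811] y [-0.3519 -0.1203 -0.1102]
   linedir 1.0383
wrist red [36, 217, 78, 43, 2349] [75.41, 234.12]
plane red 2349 ang med 0.8193 5-95 [0.7485 0.8663] r [0.1494 0.1886] y [-0.122 -0.122 -0.122]
   linedir 1.2386
depth red 2340 ang med 0.8311 5-95 [0.7956 0.8467] r [0.1549 0.1785] y [-0.1313 -0.1196 -0.1102]
   linedir 1.2981
wrist yel [110, 233, 83, 61, 1869] [148.25, 261.39]
plane yel 1869 ang med 0.7724 5-95 [0.7021 0.8215] r [0.0724 0.1607] y [-0.112 -0.112 -0.112]
   linedir 0.8545
depth yel 1862 ang med 0.8088 5-95 [0.7773 0.8215] r [0.095  0.1572] y [-0.1151 -0.1072 -0.1   ]
   linedir 0.7755
```

```bash

python3 -m pendant '{"dp":[[-0.0015,0,-0.0005],[-0.0032,0,-0.001],[-0.0032,0,-0.001],[-0.0032,0,-0.001],[-0.0032,0,-0.001]],"angular":[[0,0,0],[0,0,0],[0,0,0],[0,0,0],[0,0,0]]}' >/dev/null
python3 th.py | head -1
python3 - <<'E'
from h import *
import pickle
for n in("side","wrist","top"):
    c=calibration(n);p,d=read_camera(n);cv2.imwrite(f"pics/{n}7.png",p);np.save(f"pics/{n}7.npy",d);pickle.dump(c,open(f"pics/{n}7.pkl","wb"))
    a=cv2.imread(f"pics/{n}0.png") if n!="wrist" else None
    print(n,[x[:2] for x in blobs(masks(p)['red'],(0,0,640,480),40)[0]])
# bolt: knob in the side view
from fit import proj
cs=calibration("side");print("knob expect drawn",proj(cs,r2w([[-.157,.07,.178],[-.117,.07,.178]])))
o=get_obs();print(o['clock'],o['qd'].round(4),o['gripper_width'])
s=cv2.imread("pics/side7.png");t=cv2.imread("pics/wrist7.png")
cv2.imwrite("pics/m7.png",np.hstack([cv2.resize(s[125:325,200:380],(400,444),interpolation=cv2.INTER_CUBIC),cv2.resize(t[190:320,20:140],(400,444))]))
E
python3 ma.py 7 | grep -A4 wrist
```

```text
th 0.8144472508765876 rad 0.16295467621113813 [-6.6336  1.0705  0.2752]
side [([306, 163, 10, 10, 54], [310.69, 167.69]), ([33, 258, 76, 71, 2492], [72.14, 291.81]), ([310, 264, 9, 19, 129], [313.81, 272.27])]
wrist [([37, 211, 78, 44, 2352], [76.4, 228.2]), ([553, 402, 87, 78, 3422], [604.3, 433.34])]
top [([89, 55, 57, 55, 2339], [117.7, 81.29]), ([340, 166, 13, 20, 110], [346.32, 179.11]), ([261, 264, 9, 7, 48], [264.77, 267.19])]
knob expect drawn [[314.6654 266.7509]
 [298.1006 258.6997]]
10.0833 [ 0.0003  0.0008  0.0024 -0.0008 -0.0001 -0.0014] 0.013192164694082888
wrist red [37, 211, 78, 44, 2352] [76.4, 228.2]
plane red 2352 ang med 0.8193 5-95 [0.745  0.8674] r [0.1496 0.1885] y [-0.122 -0.122 -0.122]
   linedir 1.2593
depth red 2344 ang med 0.8319 5-95 [0.7953 0.8467] r [0.1569 0.1784] y [-0.131  -0.1198 -0.1103]
   linedir 1.2621
wrist yel [108, 232, 85, 60, 1835] [147.6, 260.17]
plane yel 1835 ang med 0.7885 5-95 [0.72   0.8363] r [0.0735 0.161 ] y [-0.112 -0.112 -0.112]
   linedir 0.8811
depth yel 1825 ang med 0.8235 5-95 [0.7928 0.8362] r [0.0953 0.1572] y [-0.115  -0.1072 -0.1   ]
   linedir 0.7889
```

View pics/m7.png

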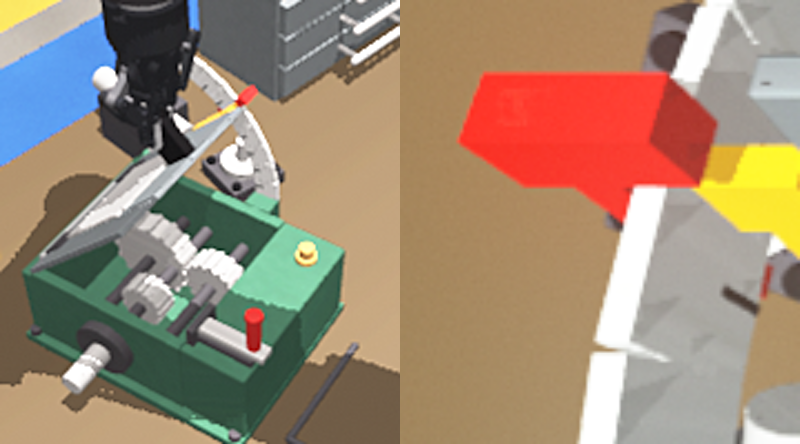

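The pointer (right picture, about (720,165)) meets the end of the red bar. The knob (left picture, (254,330)) is in its drawn position. The two angles agree within about 0.01 rad, the arm is still and the mark hasn't moved, so I'm handing in.

```bash
python3 -m pendant '{"dp":[[0,0,0],[0,0,0]],"angular":[[0,0,0],[0,0,0]]}'; python3 th.py|head -1; python3 -c "from station import hand_in;print(hand_in())"
```

```text
clock: 10.25
tool_pos: [0.6464, 0.0616, 0.2013]
orientation: [0.352, -3.111, 0.002]
contact_force: [-3.4, 1.4, -3.1]
gripper_width: 0.0133
th 0.8126714293677106 rad 0.1629818284681798 [-3.4066  1.4287 -3.1039]
the job is handed in; nothing more can be done
None
```

I drew the bolt to its stop, gripped the tab, and swung the cover up to the red mark. I handed in at about 10.3 s with the gripper still holding the tab. No verdict was reported.

**Last checks**
- **Cover angle:** the cover stood at about 0.81 rad from the arm pose. The wrist depth view gave 0.82 rad for the pointer and 0.82–0.83 rad for the mark, a difference of about 0.01 rad.
- **Bolt:** the knob was at reducer x of about -157 mm just after release, which is about 40 mm of travel. It was still in the drawn position in the last side view.
- **Mark:** it had not moved in the side view (under 0.1 px).
- **Grip and stillness:** the gripper held the tab at 13.3 mm width, and the joint speeds were near zero.
- **Loose parts:** nothing looked disturbed in the pictures I viewed. I did not measure each part's position afterwards.

**What failed or disagreed**
- **Fingertip position:** the fingertips sit about 38 mm short of where the reported TCP puts them. Because of this the first grip on the knob closed on top of its cap, with about 6 N of force. I measured the offset with wrist depth and corrected for it. The true grasp point should be about 4 mm from the tab's grip point; taking the reported TCP at face value it would be about 34 mm.
- **Bolt start position:** the bolt seemed to start about 7 mm drawn. It reached its stop after 33 mm of pull, with about 50 N on the x axis and 45 N on z there.
- **Mark radius:** the side view put the mark's outer end at a radius of 190 mm, against the stated 172 mm. The wrist depth view gave about 178 mm, and the angles agreed.

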